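Fetch the missing carving gouge and lay it in its place on the sloping tool rest

ROBOT

A 6-joint arm with a two-finger parallel gripper is mounted at the origin on the work surface. World frame = base frame: x ahead of the robot, y to its left, z up, the work surface at z = 0. Lengths are in m, angles in rad, forces in N, time in s.
With the tool pointing down it reaches from about 0.3 to 1 m from the base axis. Payload 5.1 kg.
Tool frame: the origin (TCP) lies between the finger pads; the fingertips stand ctrl.tip_extent ahead of it and the grasp point (between the pads) lies 5 mm behind it (ctrl.tip_extent is the distance from the TCP to the fingertips, in m); z points along the fingers, y is the line along which they close (so a half turn about z gives the same grasp; the last joint's range is limited). The gripper opens to 95 mm and grips with 3 to 60 N. Pads are 20 mm wide; open, the fingers measure 119 mm over their backs; the gripper's body (75 mm by 180 mm) begins 59 mm behind the grasp point.
Start: joints at [1.04, 0.124, 1.65, -0, 1.367, -0.083], TCP at [0.281, 0.586, 0.229] pointing down, gripper open.
Joint ranges: [-2.61, 2.61], [-1.02, 2.33], [0.03, 2.71], [-1.35, 4.49], [0.32, 2.68], [-2.91, 2.91]. Speed limits (rad/s): [2.57, 2.57, 3.14, 3.14, 3.14, 3.14].

INTERFACE

Orientations are given as a rotation vector (axis times angle).
In Python, from workcell import ctrl gives the robot as it stands.
- The arm moves only by the tool carry_out, never from a script. Its argument "series" is text: rows parted by semicolons, each of 6 numbers parted by spaces: the shift along the world's x, y, z in cm, then the turn, a rotation vector about the world's x, y, z in rad. A call has 1 to 20 rows; each row shifts and turns the commanded pose from where the row before left it; what a row does not reach is not made up. A row lasts 1/8 s, in which the tool goes at most 62.5 mm and 10.7 degrees, less where a joint would pass 70% of its speed; a pose out of reach is approached as far as the arm can. A call with a gripper value outside its range is refused whole. "gripper" is the opening, from 0 (shut) to 1 (fully open), set as the call begins (left out, the last holds). The fingers move at their own pace and stop on an object; "force" is the grip in N (left out, the last holds). Time passes only in rows, so rows that do not move let the fingers close. It gives the time, the measured TCP pose, the force, the opening and the grip force at its end, in the units of the state.
- ctrl.get_obs(): the state, without advancing time (a new reading comes with each control period).
- ctrl.grab_frame(name): name is "scene" or "side" or "wrist"; returns (picture, depth): 400x640x3 uint8, red, green, blue; 400x640 float32, m along the optical axis (not along the pixel's ray), 0 where there is no reading.
- ctrl.camera_params(name): a dict with "K" (3x3 intrinsics, pixels), "R" (3x3) and "t" (3): a world point X has camera coordinates R X + t. Camera axes: x right, y down, z forward; pixel columns grow to the right and rows downward; lengths in m; the calibration is good to about 2 mm. A picture is of the moment at which its call begins: read the wrist's pose just before it. camera_params takes no time and is no camera call; for the wrist camera it gives the pose at the moment of the call.
- ctrl.sign_off(): hands the job in; it is judged then, once.
The state is a dict: "t": time; "q": joint angles; "qd": joint speeds; "tau": joint torques, N m; "position": TCP position; "orientation": TCP orientation; "contact_force": force on the tool from outside, world axes, zero at the start; "moment": the same for the moment, N m; "width": finger opening in m; "finger_force": force on a finger pad.
Only numpy, scipy, OpenCV 4.12 (cv2) and the standard library are available. Lean on these libraries where they do the work, as an engineer would, in place of code of your own. Each camera call takes 0.05 s, during which the arm holds its last target. There are 200 camera calls.

TASK

Pull open the top drawer of the tool chest, take out the carving gouge with the yellow band and lay it in the empty place of the sloping tool rest (the one with the yellow mark), the same way as the other two lie: cutting end up the slope in the upper notch, handle in the lower notch, its butt down at the front stop strip. Lower it into the notches in the gripper rather than letting it drop, and leave the other gouges, the hammer and the sharpening stone where they are; the drawer may stay open.

Things in the scene. Friction and masses are not known exactly. Their poses are not given: they have to be found in the camera images.
- chest_drawer0_handle (a point): Bench-top tool chest (grey, green drawer fronts, 280 deep x 340 wide x 140 mm high, fixed, facing the robot): middle of the top drawer's handle, a level steel bar 11 mm thick, 120 mm long along this frame's y axis, its centre line 35 mm clear of the drawer front, 103 mm above the bench, 37 mm below the chest's top. The drawer slides out along this frame's -x axis.
- chest_drawer0 (a joint): How far the top drawer is open, in m: 0 shut, at most 0.197; ajar by 0 to 0.02 at the start. About 1 N of friction; it stays where it is left. Inside it is 235 deep x 298 wide, floor 80 mm above the bench, sides to 118 mm; its front is 15 mm thick and rises to 127 mm above the bench.
- gouge: Gouge with a yellow band, lying across the top drawer, butt to the robot's right. 240 mm long, 0.12 to 0.22 kg. Origin: on its centre line near the balance point, 95 mm from the butt, 13 mm above the drawer floor, 50 to 90 mm behind the drawer front. x axis towards the cutting edge, z up. Eight-sided handle, 122 mm long, 26 mm across flats, flats at +-y: grip here. Shank 10 mm thick.
- gouge_butt (a point): Centre of the butt end of that gouge's handle, 95 mm behind its origin.
- gouge_shank (a point): Point on the centre line of that gouge's round shank, 165 mm from the butt: it lies over the upper rail when the gouge is in its place.
- tool_rest: Sloping wooden rest, fixed: base board 190 x 256 x 18 mm, cheeks, two notched rails rising at 28 degrees away from the robot, a stop strip at the low front standing 7 mm above the gouges' centre lines. Three places 76 mm apart. Origin: centre of its underside; x horizontally up the slope, y across. Highest wood 141 mm above the bench; between the rails it is open 40 mm below a handle.
- yellow_mark: The empty place (any of the three), shown by a yellow bar 30 x 10 mm on the stop strip's top edge. Origin: where the gouge's origin lies once laid, 95 mm above the bench; axes level, x horizontally up the slope. Handle notch: crosses 30 mm from the butt, floor 16 mm wide, 18 mm deep. Shank notch: 165 mm from the butt, floor 8 mm wide, 15 mm deep. Flanks 45 degrees, rails 18 mm thick.
- place_butt (a point): Where the centre of the butt lies when the gouge is in its place, against the stop strip, 50 mm above the bench.
- place_shank (a point): Where the shank point (165 mm from the butt) lies when the gouge is in its place, over the upper rail, 127 mm above the bench. The line from place_butt to here is the centre line of the laid gouge, rising at 28 degrees.
- gouge_red: Bystander: gouge with a red band, same size, loose, lying in its place on the rest. Origin on its centre line 95 mm from the butt; axes level, x horizontally up the slope.
- gouge_blue: Bystander: gouge with a blue band, same size, loose, lying in its place on the rest. Origin and axes as for the red one.
- hammer: Bystander: hammer with a yellow handle, 280 mm long, about 40 mm high, lying on the bench in front of the robot. x axis from handle to head.
- stone: Bystander: two-coloured sharpening stone, 150 x 50 x 25 mm, lying on the bench before the tool rest. Origin: centre of its underside; x along its length.

How it is judged:
On the way, in this order (a step that is already met when the one before it is completed fails the run):
1. the top drawer has been pulled open by more than 100 mm (value of joint chest_drawer0 above 0.1 m), for 0.1 s.
2. the gouge is in its place (butt and shank each within 20 mm of where they belong) while the fingers still hold it (distance between gouge_butt and place_butt below 0.02 m and distance between gouge_shank and place_shank below 0.02 m and contact force between the fingers and gouge above 0.5 N), for 0.1 s.
At the end, for the whole second after the job is handed in: The gouge lies at rest in both notches of the empty place, cutting end up the slope: the centre of its butt within 15 mm of its point at the stop strip, and its shank within 15 mm of its point over the upper rail (distance between gouge_butt and place_butt below 0.015 m and distance between gouge_shank and place_shank below 0.015 m and linear speed of gouge below 0.02 m/s); the robot touches nothing.
It fails at once if one of the other two gouges moved by more than 20 mm (distance of any of gouge_red, gouge_blue from where it was at the start of the episode above 0.02 m).
It fails at once if the hammer or the sharpening stone moved by more than 30 mm (distance of any of hammer, stone from where it was at the start of the episode above 0.03 m).
It also fails if it takes over 58 s, if anything falls off the work surface, if the arm or the gripper's body presses on something with over 40 N, if the wrist force passes 120 N, or if a joint passes its speed limit or range.

## Working session

There is one attempt and no reset: what is moved stays moved. The work goes in short steps, Python scripts to look and compute and a tool call to move; the robot and the scene stay as the last step left them, time stands still between calls to the robot, and variables do not carry over. Pictures are saved under pics/ and viewed, at most 10 in all, crops included, and the job is handed in when it is done.

Besides the shell and the picture viewer there is one more tool, called as name(argument=value, ...) on one line, values as JSON. carry_out: Moves the arm, as the interface text tells. Its arguments: {"type":"object","properties":{"series":{"type":"string"},"gripper":{"type":"number"},"force":{"type":"number"}},"required":["series"]}

```bash
mkdir -p pics; ls; python3 - <<'E'
from workcell import ctrl
import cv2,numpy as np
o=ctrl.get_obs();print(o,ctrl.tip_extent)
for n in("scene","side"):
    p,d=ctrl.grab_frame(n);cv2.imwrite(f"pics/{n}0.png",p[:,:,::-1]);np.savez(f"pics/{n}0.npz",p=p,d=d,**ctrl.camera_params(n))
    c=ctrl.camera_params(n);print(n,c["K"][0,0],-c["R"].T@c["t"],c["R"][2])
E
```

```text
pics
{'t': 0.0, 'q': array([ 1.04040794e+00,  1.24502484e-01,  1.65167291e+00, -3.01532176e-05,
        1.36749355e+00, -8.25861975e-02]), 'qd': array([-0.00110256,  0.00028369,  0.00020144,  0.00075722,  0.00030053,
        0.00119269]), 'tau': array([ 5.95057008e-04, -4.17595196e+01, -3.59934711e+01,  7.75070954e-02,
        4.93411662e-02, -1.92035432e-04]), 'position': array([0.28115397, 0.58536607, 0.22738936]), 'orientation': array([-0.69740103, -3.06259165,  0.00312284]), 'contact_force': array([-0.25464767,  0.13140473, -0.3769718 ]), 'moment': array([ 0.03678813, -0.0117525 ,  0.05919553]), 'finger_force': 0.0, 'width': 0.0952523793051733} 0.014
scene 434.9946481086401 [1.09898168 0.56055625 0.98234632] [-0.50052823 -0.46942135 -0.72740298]
side 414.7686119182247 [ 0.31635649 -0.63921125  0.80564602] [ 0.19412685  0.66583157 -0.72040481]
```

View pics/scene0.png

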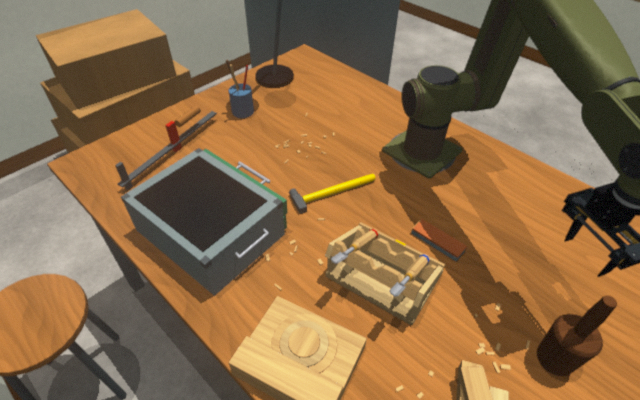

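View pics/side0.png

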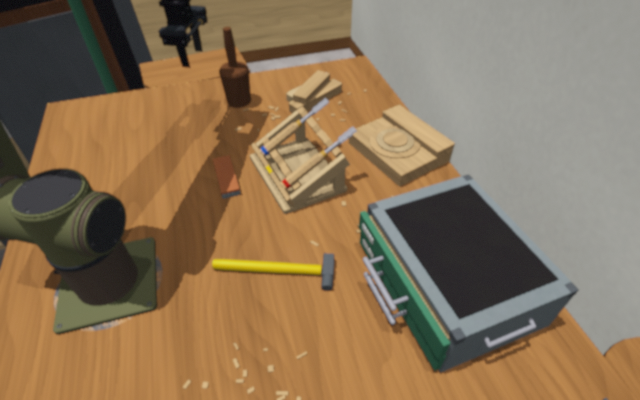

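Scene: chest at (205,215), rest at (385,270) with yellow mark near (400,242) between red and blue, hammer (330,190), stone (438,240). Side: the drawer handles near (385,290), rest (300,160), yellow mark (267,170). Next: colour masks, chest-top rectangle, and a zoom.

```bash
cat > h.py <<'E'
import numpy as np,cv2
def load(n): return dict(np.load(f"pics/{n}.npz"))
def cloud(f):
    h,w=f["d"].shape; u,v=np.meshgrid(np.arange(w),np.arange(h)); d=f["d"]
    c=np.stack([u,v,np.ones_like(u)],-1)@np.linalg.inv(f["K"]).T*d[...,None]
    X=(c-f["t"])@f["R"]; X[d<=0]=np.nan; return X
def ray(f,uv,z):
    c=-f["R"].T@f["t"]; r=f["R"].T@np.linalg.inv(f["K"])@np.array([uv[0],uv[1],1.]); return c+r*(z-c[2])/r[2]
def tri(f1,p1,f2,p2):
    P=[f["K"]@np.c_[f["R"],f["t"]] for f in(f1,f2)]
    X=cv2.triangulatePoints(*P,np.float64(p1).reshape(2,1),np.float64(p2).reshape(2,1));return (X[:3]/X[3]).ravel()
def proj(f,X): p=f["K"]@(f["R"]@np.asarray(X)+f["t"]); return p[:2]/p[2]
E
python3 - <<'E'
from h import *
for n in("scene0","side0"):
    f=load(n);X=cloud(f);hsv=cv2.cvtColor(f["p"],cv2.COLOR_RGB2HSV)
    H,S,V=[hsv[...,i].astype(int) for i in range(3)]
    reg=(X[...,0]>.25)&(X[...,0]<1.1)&(abs(X[...,1])<.6)
    for nm,m in dict(yel=(abs(H-28)<5)&(S>200)&(V>120),red=((H<5)|(H>175))&(S>180)&(V>110),blue=(abs(H-112)<12)&(S>130)&(V>60)).items():
        k,l,st,ce=cv2.connectedComponentsWithStats((m&reg).astype(np.uint8))
        for i in range(1,k):
            if st[i,4]>5: print(n,nm,st[i],ce[i].round(1),np.nanmedian(X[l==i],0).round(4))
    m=(abs(X[...,2]-.14)<.008)&(S<90)&reg&(X[...,0]>.5)&(X[...,1]<.1)
    k,l,st,ce=cv2.connectedComponentsWithStats(m.astype(np.uint8)); i=1+np.argmax(st[1:,4]); P=X[l==i]
    r=cv2.minAreaRect(P[:,:2].astype(np.float32)); print(n,"chest",r,np.median(P[:,2]),cv2.boxPoints(r).round(3).tolist())
a=cv2.resize(load("side0")["p"][200:370,340:480],None,fx=2.8,fy=3.5)[:595]
b=cv2.resize(load("side0")["p"][90:220,235:365],None,fx=3,fy=3)
c=np.zeros((595,800,3),np.uint8); c[:a.shape[0],:a.shape[1]]=a; c[:b.shape[0],395:395+b.shape[1]]=b
cv2.imwrite("pics/zoom.png",c[:,:,::-1])
E
```

```text
scene0 yel [303 175  70  27 472] [337.7 187.6] [ 0.3611 -0.0647  0.0222]
scene0 yel [396 240   9   5  13] [400. 242.] [0.4212 0.2183 0.0552]
scene0 red [167 123   6   4  12] [169.3 124.6] [ 0.6058 -0.5973  0.108 ]
scene0 chest ((0.7405048608779907, -0.21675466001033783), (0.26845964789390564, 0.34359630942344666), 4.9850616455078125) 0.1417594070744928 [[0.5920000076293945, -0.05700000002980232], [0.621999979019165, -0.4000000059604645], [0.8889999985694885, -0.37599998712539673], [0.859000027179718, -0.03400000184774399]]
side0 yel [267 167   4   5  12] [268.5 169. ] [0.4218 0.2145 0.0546]
side0 yel [218 260 103  15 813] [273.5 267.2] [ 0.3732 -0.0836  0.0218]
side0 red [284 180   5   7  18] [286.  183.3] [0.4524 0.1349 0.0643]
side0 blue [262 147   5   7  15] [263.9 150.1] [0.4247 0.2868 0.0647]
side0 chest ((0.7432610392570496, -0.21889476478099823), (0.269424706697464, 0.3429774343967438), 4.838882923126221) 0.14317763164566627 [[0.5950000286102295, -0.05900000035762787], [0.6230000257492065, -0.4009999930858612], [0.8920000195503235, -0.3779999911785126], [0.8629999756813049, -0.03700000047683716]]
```

View pics/zoom.png

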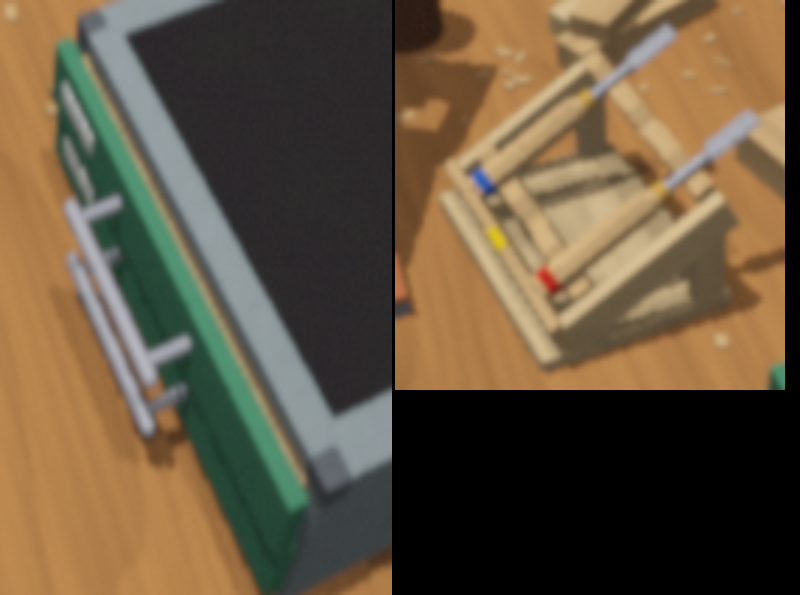

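Zoom: upper handle bar runs from side pixel (366,259) to (394,309); the yellow-marked place is the middle one, between blue and red, which lie with bands at the low end.

```bash
python3 - <<'E'
from h import *
f=load("side0");s=load("scene0")
a,b=ray(f,(365.7,258.6),.103),ray(f,(393.6,308.6),.103)
print(a,b,(a+b)/2,np.linalg.norm(a-b))
print("scene proj",proj(s,a),proj(s,b))
X=cloud(f);X2=cloud(s)
# bright handle pixels near z .103
for n,g,C in(("side",f,X),("scene",s,X2)):
    hsv=cv2.cvtColor(g["p"],cv2.COLOR_RGB2HSV)
    m=(abs(C[...,2]-.105)<.012)&(C[...,0]>.52)&(C[...,0]<.66)&(C[...,1]<-.1)&(C[...,1]>-.4)&(hsv[...,1]<70)&(hsv[...,2]>110)
    P=C[m];v,u=np.nonzero(m)
    if len(P): print(n,len(P),P.min(0),P.max(0),np.median(P,0),u.min(),u.max(),v.min(),v.max())
# rest: green front mask
for n,g,C in(("side",f,X),("scene",s,X2)):
    hsv=cv2.cvtColor(g["p"],cv2.COLOR_RGB2HSV)
    m=(abs(C[...,2]-.124)<.006)&(C[...,0]>.52)&(C[...,0]<.7)&(C[...,1]<.0)&(abs(hsv[...,0].astype(int)-75)<18)&(hsv[...,1]>90)
    P=C[m]
    if len(P): print(n,"green",len(P),np.median(P,0),np.polyfit(P[:,1],P[:,0],1))
E
```

```text
[ 0.55111581 -0.17441068  0.103     ] [ 0.55980661 -0.29767982  0.103     ] [ 0.55546121 -0.23604525  0.103     ] 0.123575121017666
scene proj [266.50378497 181.24709639] [237.45833445 162.46889805]
side 515 [ 0.54408403 -0.38397991  0.09720988] [ 0.6236029  -0.10003582  0.11671254] [ 0.55702485 -0.23279492  0.10780648] 363 448 227 338
scene 135 [ 0.54441381 -0.29365512  0.10001875] [ 0.57696942 -0.16800684  0.11213072] [ 0.55502641 -0.22891515  0.10692909] 236 269 162 183
side green 1053 [ 0.59636232 -0.27203679  0.12758569] [-0.08663228  0.57309398]
scene green 143 [ 0.59315392 -0.2089533   0.12722308] [-0.08493882  0.57531658]
```

carry_out(series="0 0 5 0 0 0;0 0 5 0 0 0;1.83 -5.46 0 0 0 -0.0692;1.83 -5.46 0 0 0 -0.0692;1.83 -5.46 0 0 0 -0.0692;1.83 -5.46 0 0 0 -0.0692;1.83 -5.46 0 0 0 -0.0692;1.83 -5.46 0 0 0 -0.0692;1.83 -5.46 0 0 0 -0.0692;1.83 -5.46 0 0 0 -0.0692;1.83 -5.46 0 0 0 -0.0692;1.83 -5.46 0 0 0 -0.0692;1.83 -5.46 0 0 0 -0.0692;1.83 -5.46 0 0 0 -0.0692;1.83 -5.46 0 0 0 -0.0692;1.83 -5.46 0 0 0 -0.0692;1.83 -5.46 0 0 0 -0.0692;0 0 -6 0 0 0;0 0 0 0 0 0", gripper=0.32, force=30)

```text
t: 2.48
position: [0.5526, -0.232, 0.2612]
orientation: [-2.117, -2.303, 0.005]
contact_force: [-1.3, -0.1, -0.3]
width: 0.0306
finger_force: 0.0
```

```bash
cat > snap.py <<'E'
import sys,numpy as np,cv2
from workcell import ctrl
n,name=sys.argv[1:3]
o=ctrl.get_obs();c=ctrl.camera_params(n);p,d=ctrl.grab_frame(n)
np.savez(f"pics/{name}.npz",p=p,d=d,**c);cv2.imwrite(f"pics/{name}.png",p[:,:,::-1])
print(o["position"].round(4),o["orientation"].round(3),(-c["R"].T@c["t"]).round(3))
E
python3 snap.py wrist w1; python3 - <<'E'
from h import *
f=load("w1");print(proj(f,(.5555,-.234,.103)),proj(f,(.5511,-.1744,.103)),proj(f,(.5598,-.2977,.103)))
E
```

```text
[ 0.5526 -0.232   0.2612] [-2.117 -2.303  0.005] [ 0.547 -0.166  0.418]
[327.53302957 183.67911514] [328.52020601 117.88391183] [326.1582305  247.79294931]
```

View pics/w1.png

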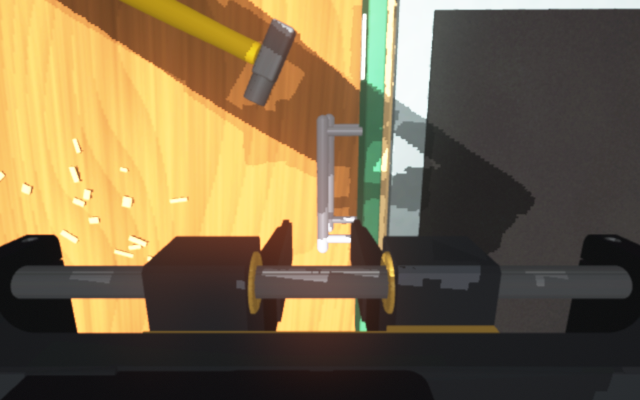

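Wrist view: top bar at column ~323, rows 118–248, with the fingers straddling it; bar x ≈ 0.552, in line with the TCP. Descend and close.

carry_out(series="0 0 -4 0 0 0;0 0 -4 0 0 0;0 0 -3 0 0 0;0 0 -2.3 0 0 0;0 0 -2 0 0 0;0 0 -1 0 0 0;0 0 0 0 0 0")

```text
t: 3.4
position: [0.5562, -0.233, 0.1059]
orientation: [2.125, 2.314, -0.0]
contact_force: [0.7, -0.3, -0.5]
width: 0.0303
finger_force: 0.0
```

carry_out(series="0 0 0 0 0 0;0 0 0 0 0 0;0 0 0 0 0 0;0 0 0 0 0 0", gripper=0, force=25)

```text
t: 3.9
position: [0.5564, -0.2334, 0.1065]
orientation: [2.124, 2.313, 0.0]
contact_force: [-0.1, -0.9, 3.4]
width: 0.0103
finger_force: 25.0
```

carry_out(series="-0.5 -0.04 0 0 0 0;-1 -0.085 0 0 0 0;-1.5 -0.128 0 0 0 0;-1.5 -0.128 0 0 0 0;-1.5 -0.128 0 0 0 0;-1.5 -0.128 0 0 0 0;-1.5 -0.128 0 0 0 0;-1.5 -0.128 0 0 0 0;-1.5 -0.128 0 0 0 0;-1.5 -0.128 0 0 0 0;-1.5 -0.128 0 0 0 0;-1.5 -0.128 0 0 0 0;-1 -0.085 0 0 0 0;-0.5 -0.043 0 0 0 0;0 0 0 0 0 0")

```text
t: 5.78
position: [0.375, -0.249, 0.1065]
orientation: [2.125, 2.312, -0.002]
contact_force: [0.8, -1.0, 7.0]
width: 0.0102
finger_force: 25.0
```

carry_out(series="0 0 0 0 0 0;0 0 0 0 0 0;0 0 3 0 0 0;0 0 5 0 0 0;0 0 6 0 0 0;1 5 5 0 0 0;0 5 0 0 0 0;0 0 0 0 0 0;0 0 0 0 0 0", gripper=0.32)

```text
t: 6.9
position: [0.3842, -0.1547, 0.2884]
orientation: [-2.124, -2.313, 0.001]
contact_force: [-0.2, 0.4, -0.6]
width: 0.0302
finger_force: 0.0
```

```bash
python3 snap.py wrist w2;python3 snap.py scene scene2;python3 snap.py side side2
```

```text
[ 0.3842 -0.1547  0.2884] [-2.124e+00 -2.313e+00  1.000e-03] [ 0.377 -0.087  0.445]
[ 0.3842 -0.155   0.2883] [-2.124e+00 -2.312e+00  1.000e-03] [1.099 0.561 0.982]
[ 0.3843 -0.1552  0.2884] [-2.125e+00 -2.311e+00  1.000e-03] [ 0.316 -0.639  0.806]
```

View pics/w2.png

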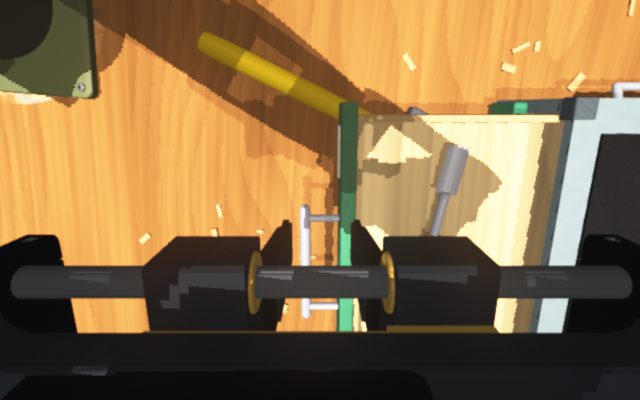

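The drawer is open by ~18 cm; the gouge's cutting end shows at (457,150), shank at (437,230), slightly askew. Crop both fixed views around the drawer.

```bash
python3 - <<'E'
from h import *
c=[]
for n in("scene2","side2"):
    f=load(n);p=proj(f,(.50,-.24,.09)).astype(int);print(n,p)
    u,v=max(p[0]-65,0),max(p[1]-75,0);print(u,v)
    c.append(cv2.resize(f["p"][v:v+140,u:u+130],(390,420),interpolation=cv2.INTER_CUBIC))
cv2.imwrite("pics/z2.png",np.hstack(c)[:,:,::-1])
E
```

```text
scene2 [265 165]
200 90
side2 [352 294]
287 219
```

View pics/z2.png

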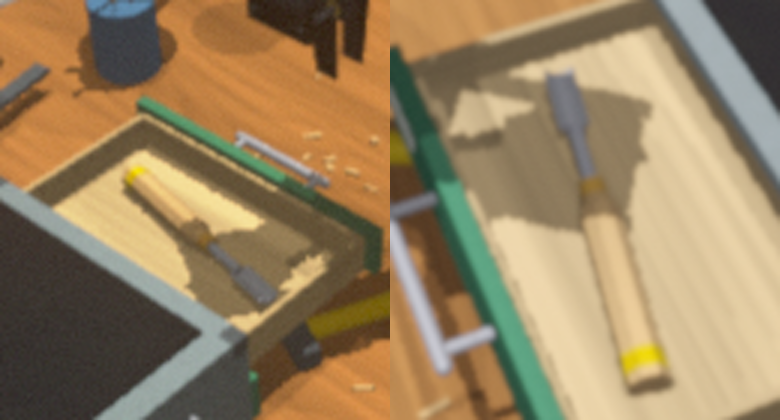

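Crops: scene butt at ~(243,149), ferrule (267,168), tip (287,190); side butt ~(373,346), ferrule (355,281), tip (344,244); yellow band at the butt end.

```bash
python3 - <<'E'
from h import *
sc,sd=load("scene2"),load("side2")
w=load("w2")
for nm,a,b in(("butt",(242,148),(372.7,346)),("ferr",(267,168),(354.7,281)),("tip",(287.3,190),(343.7,243.5))):
    print(nm,tri(sc,a,sd,b).round(4),ray(sc,a,.093).round(4),ray(sd,b,.093).round(4))
print("wrist tip",ray(w,(457,148),.093),"shank",ray(w,(436,233),.093),ray(w,(443,200),.093))
for n,f in(("sc",sc),("sd",sd)):
    X=cloud(f);hsv=cv2.cvtColor(f["p"],cv2.COLOR_RGB2HSV).astype(int)
    reg=(X[...,2]>.075)&(X[...,2]<.125)&(X[...,0]>.42)&(X[...,0]<.62)&(X[...,1]<-.08)&(X[...,1]>-.42)
    m=reg&(abs(hsv[...,0]-28)<5)&(hsv[...,1]>190)
    v,u=np.nonzero(m);print(n,"band px",u.mean(),v.mean(),np.median(X[m],0))
    m=reg&(X[...,2]>.094)&(X[...,2]<.112)&(X[...,0]>.44)&(X[...,0]<.57)&(X[...,1]<-.10)&(X[...,1]>-.36)
    P=X[m];print(len(P),P.mean(0)); l=cv2.fitLine(P[:,:2].astype(np.float32),cv2.DIST_HUBER,0,.01,.01).ravel();print(l)
    m=(abs(X[...,2]-.125)<.005)&(X[...,0]<.5)&(X[...,1]<0)&(abs(hsv[...,0]-75)<18)&(hsv[...,1]>90)&(X[...,0]>.38)
    print("front",np.polyfit(X[m][:,1],X[m][:,0],1))
E
```

```text
butt [ 0.4991 -0.3513  0.0925] [ 0.5008 -0.3516  0.093 ] [ 0.4975 -0.3506  0.093 ]
ferr [ 0.5113 -0.2181  0.101 ] [ 0.5062 -0.2252  0.093 ] [ 0.5134 -0.2132  0.093 ]
tip [ 0.5243 -0.1149  0.0907] [ 0.5263 -0.1134  0.093 ] [ 0.5232 -0.1163  0.093 ]
wrist tip [ 0.51742571 -0.11790474  0.093     ] shank [ 0.5114952 -0.2101981  0.093    ] [ 0.51267975 -0.1730957   0.093     ]
sc band px 244.5 147.41666666666666 [ 0.5016544  -0.33677528  0.10439008]
381 [ 0.50633387 -0.25295639  0.10111336]
[ 0.07249518  0.99736875  0.5097447  -0.22995037]
front [-0.0857616   0.39910998]
sd band px 370.2258064516129 337.6774193548387 [ 0.4958338  -0.3394268   0.10553447]
1194 [ 0.50551462 -0.26559545  0.10247639]
[ 0.10675607  0.9942852   0.5084451  -0.23514107]
front [-0.0866288  0.3960462]
```

carry_out(series="4.1 -3.4 0 0 0 -0.06;4.1 -3.4 0 0 0 -0.06;4.1 -3.4 0 0 0 -0.06;0 0 -4 0 0 0;0 0 -4 0 0 0;0 0 -3 0 0 0;0 0 0 0 0 0;0 0 0 0 0 0", gripper=0.6)

```text
t: 8.05
position: [0.5081, -0.2576, 0.1805]
orientation: [2.324, 2.112, 0.0]
contact_force: [0.0, -0.9, 0.8]
width: 0.0568
finger_force: 0.0
```

carry_out(series="0 0 -3 0 0 0;0 0.05 -2.5 0 0 0;0 0.05 -1.5 0 0 0;0 0 -0.7 0 0 0;0 0 -0.3 0 0 0;0 0 0 0 0 0;0 0 0 0 0 0")

```text
t: 8.93
position: [0.5082, -0.256, 0.1003]
orientation: [2.323, 2.113, 0.001]
contact_force: [0.4, -0.1, -0.3]
width: 0.0572
finger_force: 0.0
```

carry_out(series="0 0 0 0 0 0;0 0 0 0 0 0;0 0 0 0 0 0;0 0 0 0 0 0;0 0 0 0 0 0", gripper=0, force=30)

```text
t: 9.55
position: [0.5075, -0.2556, 0.0994]
orientation: [-2.324, -2.113, 0.0]
contact_force: [-1.5, 0.5, 1.4]
width: 0.0258
finger_force: 29.9
```

carry_out(series="0 0 1 0 0 0;0 0 2 0 0 0;0 0 4 0 0 0;0 0 5 0 0 0;0 0 5 0 0 0;0 0 4 0 0 0;0 0 0 0 0 0;0 0 0 0 0 0")

```text
t: 10.55
position: [0.5073, -0.2554, 0.3089]
orientation: [-2.324, -2.113, 0.0]
contact_force: [-1.0, 0.9, -1.6]
width: 0.0256
finger_force: 29.9
```

```bash
python3 - <<'E'
from h import *
th=np.radians(28)
def fit(n,yaw,B,cal):
    f=load(n);X=cloud(f)-[0,0,cal]
    xh=np.array([np.cos(yaw),np.sin(yaw),0]);yh=np.array([-xh[1],xh[0],0])
    for side in(-1,1):
        D=X-np.array([B[0],B[1],.05])-yh*.076*side
        h=D@xh;lat=D@yh;s=h*np.cos(th)+D[...,2]*np.sin(th);nn=-h*np.sin(th)+D[...,2]*np.cos(th)
        m=(s>.045)&(s<.115)&(nn>-.004)&(nn<.018)&(abs(lat)<.02)
        P=X[m];l,sn=lat[m],s[m];p=np.polyfit(sn,l,1)
        print(n,side,m.sum(),"lat mid %.4f range %.4f %.4f slope deg %.2f nmax %.4f"%(np.median(l),np.percentile(l,3),np.percentile(l,97),np.degrees(np.arctan(p[0]/np.cos(th))),np.percentile(nn[m],97)))
yaw=np.radians(10.4);B=np.array([.4215,.2164])+.006*np.array([.984,.18])
for n in("scene0","side0"):fit(n,yaw,B,.002)
sd,sc=load("side0"),load("scene0")
for nm,a,z in(("redtip",(353.3,130),.163),("redfer",(324.3,152.3),.111),("bluetip",(326.7,101),.163),("bluefer",(299,122.3),.111)): print(nm,ray(sd,a,z).round(4))
c=cv2.resize(sc["p"][215:325,315:455],None,fx=5,fy=5,interpolation=cv2.INTER_CUBIC);cv2.imwrite("pics/z3.png",c[:,:,::-1])
E
```

```text
scene0 -1 132 lat mid 0.0072 range -0.0085 0.0143 slope deg 0.70 nmax 0.0123
scene0 1 142 lat mid 0.0038 range -0.0113 0.0136 slope deg -0.43 nmax 0.0121
side0 -1 241 lat mid -0.0088 range -0.0151 0.0041 slope deg 0.67 nmax 0.0121
side0 1 206 lat mid -0.0092 range -0.0160 0.0035 slope deg 0.41 nmax 0.0128
redtip [0.6469 0.176  0.163 ]
redfer [0.5677 0.1724 0.111 ]
bluetip [0.6216 0.3256 0.163 ]
bluefer [0.5381 0.3218 0.111 ]
```

View pics/z3.png

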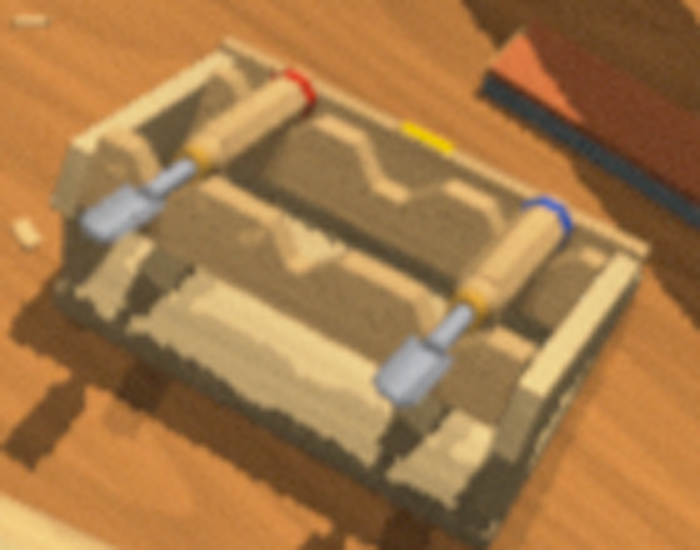

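The scene crop shows the middle place free, yellow mark at (400,242), notches at (395,253) and (374,267). The red and blue handles fit my rest frame (yaw 10.5°, lateral error under 1 mm, band 14 mm from the butt), so place_butt ≈ (0.427, 0.2175, 0.05). Swing over, then tilt.

carry_out(series="0 4.07 0 0 0 -0.1075;0 4.07 0 0 0 -0.1075;0 4.07 0 0 0 -0.1075;0 4.07 0 0 0 -0.1075;0 4.07 0 0 0 -0.1075;0 4.07 0 0 0 -0.1075;0 4.07 0 0 0 -0.1075;0 4.07 0 0 0 -0.1075;0 4.07 0 0 0 -0.1075;0 4.07 0 0 0 -0.1075;0 4.07 0 0 0 -0.1075;0 4.07 0 0 0 -0.1075;0 0 0 0.015 -0.08 0;0 0 0 0.015 -0.08 0;0 0 0 0.015 -0.08 0;0 0 0 0.015 -0.08 0;0 0 0 0.015 -0.08 0;0 0 0 0.015 -0.08 0;0 0 0 0 0 0;0 0 0 0 0 0")

```text
t: 13.05
position: [0.5074, 0.2326, 0.3081]
orientation: [-2.995, -0.279, -0.742]
contact_force: [0.1, 0.6, -0.9]
width: 0.0257
finger_force: 29.9
```

```bash
python3 snap.py scene scene3;python3 snap.py side side3; python3 - <<'E'
from h import *
from scipy.spatial.transform import Rotation as R
from workcell import ctrl
o=ctrl.get_obs();M=R.from_rotvec(o["orientation"]).as_matrix();g=M[:,0]*np.sign(M[0,0]);print(M.round(3).tolist(),"yaw",np.degrees(np.arctan2(g[1],g[0])),"pitch",np.degrees(np.arcsin(g[2])),"roll",np.degrees(np.arcsin(M[2,1])))
O=o["position"]+M[:,2]*.0064;bt=O-g*.095;tp=O+g*.145;print(o["position"],o["q"].round(2),O,bt)
c=[]
for n in("scene3","side3"):
    f=load(n);im=f["p"].copy()
    hsv=cv2.cvtColor(im,cv2.COLOR_RGB2HSV).astype(int);X=cloud(f)
    m=(abs(hsv[...,0]-28)<5)&(hsv[...,1]>190)&(X[...,2]>.12)
    v,u=np.nonzero(m)
    if len(u): print(n,"band",len(u),u.mean(),v.mean(),"pred",proj(f,bt+.014*g))
    print("pred butt,tip",proj(f,bt),proj(f,tp))
    p=proj(f,O).astype(int);u0,v0=max(p[0]-65,0),max(p[1]-65,0);print(u0,v0)
    c.append(cv2.resize(im[v0:v0+130,u0:u0+130],(390,390),interpolation=cv2.INTER_CUBIC))
cv2.imwrite("pics/z4.png",np.hstack(c)[:,:,::-1])
E
```

```text
[0.5074 0.2326 0.3081] [-2.995 -0.279 -0.742] [1.099 0.561 0.982]
[0.5078 0.2326 0.3087] [-2.994 -0.279 -0.743] [ 0.316 -0.639  0.806]
[[0.869, 0.184, 0.46], [0.163, -0.983, 0.086], [0.468, 0.0, -0.884]] yaw 10.639760210514318 pitch 27.89906743158739 roll 0.019851513546290802
[0.50797418 0.23268904 0.30903138] [ 0.38 -0.41  2.04 -0.11  1.03  1.8 ] [0.51091782 0.23323949 0.30337523] [0.42840282 0.21773796 0.25892327]
scene3 band 8 423.75 155.5 pred [408.96655844 191.51344295]
pred butt,tip [410.81082537 190.37776325] [371.75861159 214.42569566]
332 133
side3 band 28 266.5 100.03571428571429 pred [267.4445508  99.3457934]
pred butt,tip [262.87792374 103.07792991] [342.25212667  38.20831009]
229 12
```

View pics/z4.png

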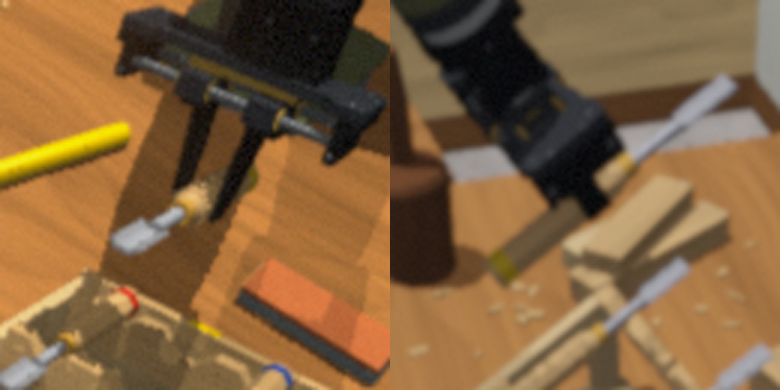

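The gouge is seated squarely in the fingers (tip at side (344,40) and butt (266,103), both near prediction). Lower it.

carry_out(series="0.25 0.05 -2 0 0 0;0 0 -4 0 0 0;0 0 -4 0 0 0;0 0 -3 0 0 0;0 0 -2 0 0 0;0 0 -1.5 0 0 0;0 0 -1 0 0 0;0 0 0 0 0 0;0 0 0 0 0 0")

```text
t: 14.28
position: [0.5108, 0.2335, 0.1355]
orientation: [-2.992, -0.279, -0.748]
contact_force: [0.3, 0.4, -1.5]
width: 0.0257
finger_force: 29.9
```

```bash
python3 snap.py scene scene4;python3 snap.py side side4; python3 - <<'E'
from h import *
from scipy.spatial.transform import Rotation as R
from workcell import ctrl
o=ctrl.get_obs();M=R.from_rotvec(o["orientation"]).as_matrix();g=M[:,0]
O=o["position"]+M[:,2]*.0064;bt=O-g*.095;print(o["position"],O,bt,np.degrees(np.arcsin(g[2])))
c=[]
for n in("scene4","side4"):
    f=load(n);im=f["p"].copy();p=proj(f,O).astype(int);u0,v0=p[0]-55,p[1]-55
    print(u0,v0,proj(f,bt),proj(f,O+g*.145))
    c.append(cv2.resize(im[v0:v0+110,u0:u0+110],(400,400),interpolation=cv2.INTER_CUBIC))
cv2.imwrite("pics/z5.png",np.hstack(c)[:,:,::-1])
E
```

```text
[0.5108 0.2335 0.1355] [-2.992 -0.279 -0.748] [1.099 0.561 0.982]
[0.5109 0.2335 0.1357] [-2.992 -0.279 -0.749] [ 0.316 -0.639  0.806]
[0.51088878 0.23351054 0.1357269 ] [0.5138512  0.2340685  0.13008131] [0.43148977 0.21859802 0.08533469] 28.10033510998827
331 193 [399.46499653 237.44718428] [363.22096839 268.20597309]
243 81 [270.66979481 158.71642329] [340.90100325 101.82696254]
```

View pics/z5.png

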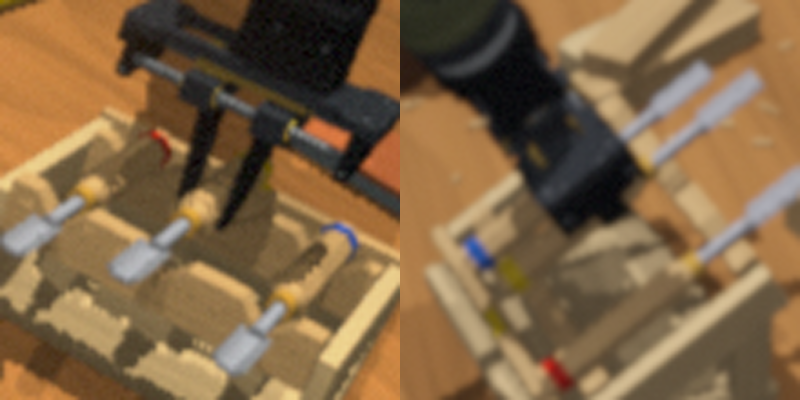

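Held gouge is parallel to and centred between its neighbours above the notches (tip at side (341,103), predicted (341,102)). Lower gently.

carry_out(series="0 0 -0.8 0 0 0;0 0 -0.8 0 0 0;0 0 -0.6 0 0 0;0 0 -0.4 0 0 0;0 0 -0.3 0 0 0;0 0 -0.2 0 0 0;0 0 0 0 0 0;0 0 0 0 0 0")

```text
t: 15.38
position: [0.5104, 0.2333, 0.1037]
orientation: [-2.993, -0.279, -0.746]
contact_force: [0.9, -0.1, -0.7]
width: 0.0257
finger_force: 29.9
```

carry_out(series="0 0 -0.1 0 0 0;0 0 -0.1 0 0 0;0 0 0 0 0 0;0 0 0 0 0 0")

```text
t: 15.88
position: [0.5103, 0.2333, 0.1017]
orientation: [-2.993, -0.279, -0.746]
contact_force: [-2.0, -0.7, 0.3]
width: 0.0255
finger_force: 29.9
```

carry_out(series="0 0 -0.1 0 0 0;0 0 -0.1 0 0 0;0 0 0 0 0 0")

```text
t: 16.25
position: [0.5104, 0.2333, 0.1016]
orientation: [-2.993, -0.279, -0.746]
contact_force: [-15.9, -5.2, 16.6]
width: 0.026
finger_force: 29.9
```

Seated (contact at the expected height). Ease the load and release.

carry_out(series="0 0 0.2 0 0 0;0 0 0 0 0 0;0 0 0 0 0 0", force=8)

```text
t: 16.62
position: [0.5104, 0.2333, 0.1016]
orientation: [-2.993, -0.279, -0.746]
contact_force: [-1.9, -0.3, 2.7]
width: 0.0259
finger_force: 8.0
```

carry_out(series="0 0 0 0 0 0;0 0 0 0 0 0;0 0 0 0 0 0;0 0 0 0 0 0", gripper=0.45)

```text
t: 17.12
position: [0.5102, 0.2332, 0.1014]
orientation: [-2.993, -0.279, -0.746]
contact_force: [0.7, -0.1, -0.3]
width: 0.0422
finger_force: 0.0
```

carry_out(series="-0.46 -0.09 0.88 0 0 0;-0.92 -0.17 1.76 0 0 0;-1.4 -0.26 2.6 0 0 0;-1.4 -0.26 2.6 0 0 0;-1.4 -0.26 2.6 0 0 0;-2 -0.3 4 0 0 0;-2 -0.3 4 0 0 0;-2 -0.3 4 0 0 0;0 0 0 0 0 0;0 0 0 0 0 0")

```text
t: 18.38
position: [0.3941, 0.2137, 0.3254]
orientation: [-2.993, -0.279, -0.745]
contact_force: [0.3, -0.1, -0.3]
width: 0.043
finger_force: 0.0
```

```bash
python3 snap.py scene scene5;python3 snap.py side side5; python3 - <<'E'
from h import *
c=[]
for n,(u0,v0) in(("scene5",(320,213)),("side5",(243,90))):
    f=load(n);im=f["p"];c.append(cv2.resize(im[v0:v0+120,u0:u0+120],(400,400),interpolation=cv2.INTER_CUBIC))
    O=np.array([.5099,.2329,.0946]);g=np.array([.868,.1624,.4695])
    print([proj(f,O+g*k).round(1).tolist() for k in(-.095,.07,.145)])
cv2.imwrite("pics/z6.png",np.hstack(c)[:,:,::-1])
E
```

```text
[0.3941 0.2137 0.3254] [-2.993 -0.279 -0.745] [1.099 0.561 0.982]
[0.394  0.2136 0.3243] [-2.994 -0.279 -0.743] [ 0.316 -0.639  0.806]
[[398.1, 244.6], [375.2, 264.9], [362.5, 276.0]]
[[270.5, 169.2], [317.6, 131.2], [339.3, 113.7]]
```

View pics/z6.png

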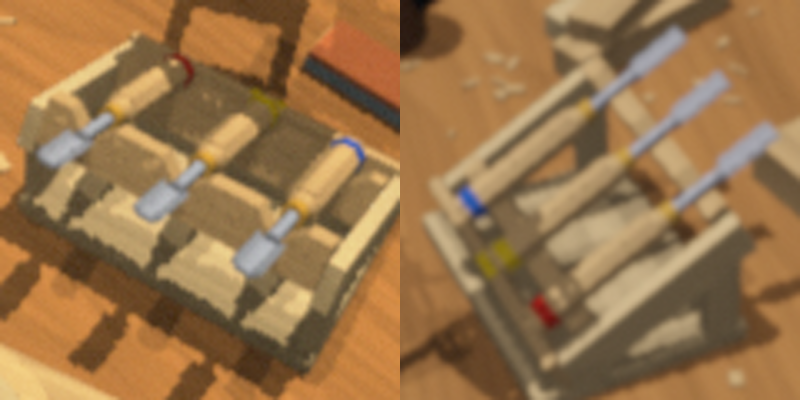

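All three gouges lie parallel. The middle tip, at crop (725,82), is exactly midway between its neighbours' tips at (680,35) and (770,130), so it is seated to within a few mm. The robot is clear.

```bash
python3 -c "
from workcell import ctrl
print(ctrl.sign_off())"
```

```text
the job is handed in; nothing more can be done
None
```

The top drawer is open about 18 cm, the yellow-banded gouge lies in the middle (yellow-marked) place of the rest in line with the other two, which did not visibly move, and the job was handed in after about 18.5 s of robot time; no verdict came back.

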